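# Check a ground stone blank with a straightedge and show it to the inspection camera

## Robot

A 6-joint arm with a two-finger parallel gripper is mounted at the origin on the work surface. World frame = base frame: x ahead of the robot, y to its left, z up, the work surface at z = 0. Lengths are in m, angles in rad, forces in N, time in s.
With the tool pointing down it reaches from about 0.275 to 0.875 m from the base axis. Payload 12.5 kg.
Tool frame: the origin (TCP) lies on the centre line of the jaws, within the pads' length; the fingertips stand r.finger_overhang ahead of it and the grasp point (between the pads) lies 3 mm ahead of it (r.finger_overhang is the distance from the TCP to the fingertips, in m); z points along the fingers, y is the line along which they close (so a half turn about z gives the same grasp; the last joint's range is limited). The gripper opens to 85 mm and grips with 20 to 120 N. Pads are 22 mm wide; open, the fingers measure 114 mm over their backs; the gripper's body (76 mm by 85 mm) begins 54 mm behind the grasp point. The pads swing forward as they close: fully open they stand 13 mm farther back than shut.
Start: joints at [-1.245, 0.351, 1.652, -0, 1.139, -0.085], TCP at [0.22, -0.504, 0.228] pointing down, gripper open.
Joint ranges: [-2.75, 2.75], [-0.79, 2.1], [0.01, 2.65], [-1.57, 4.71], [0.07, 3.14], [-2.87, 2.87]. Speed limits (rad/s): [2.22, 2.22, 2.79, 3.14, 3.14, 3.14].

## Interface

Orientations are given as a unit quaternion [x, y, z, w].
In Python, from cell import r, optics gives the robot as it stands. The module is installed in compiled form; this text tells all that it offers. Calls block until the motion is done:
- r.move_to(position, orientation): joint-space move of the TCP to a pose.
- r.move_linear(position, rot=None, vel=0.15): straight line of the TCP; rot=None keeps the orientation; vel is the mean speed in m/s.
- r.set_joints(angles): joint-space move.
- r.set_gripper(opening, squeeze=None): opening from 0.0 (shut) to 1.0 (fully open); squeeze is the grip in N (None keeps the last); returns when the fingers have stopped.
- r.sleep(seconds).
- r.inverse_kinematics(position, orientation): joint angles nearest the present ones, or None.
- optics.get_image(name): name is "scene" or "side" or "wrist"; returns a dict with "pixels" (420x560x3 uint8, red, green, blue), "depth" (420x560 float32, m along the optical axis (not along the pixel's ray), 0 where there is no reading), "fx", "fy", "cx", "cy" (pixels), "D" ([k1, k2, p1, p2, k3] as OpenCV has them; the pictures are not rectified), "camera_from_world" (4x4, takes a point from world to camera coordinates); the wrist camera has in their place "mount" (4x4, takes a point from camera to tool coordinates, whose origin is the TCP and whose axes are the flange's). Camera axes: x right, y down, z forward; pixel columns grow to the right and rows downward; lengths in m; the calibration is good to about 2 mm. A picture is of the moment at which its call begins: read the wrist's pose just before it.
A pose or a line that the arm cannot do raises r.PlanningError and nothing moves.
- r.hand_in(): hands the job in; it is judged then, once.
Readings, each from a call of its own:
- r.current_t(): time.
- r.current_q(): joint angles.
- r.current_qvel(): joint speeds.
- r.current_effort(): joint torques, N m.
- r.current_tool_pos(): TCP position.
- r.current_ee_rot(): TCP orientation.
- r.current_contact_force(): force on the tool from outside, world axes, zero at the start.
- r.current_torque(): the same for the moment, N m.
- r.current_opening(): opening from 0.0 (shut) to 1.0 (fully open).
- r.current_finger_force(): force on a finger pad.
Only numpy, scipy, OpenCV 4.12 (cv2) and the standard library are available. Lean on these libraries where they do the work, as an engineer would, in place of code of your own. Each camera call takes 0.05 s, during which the arm holds its last target. There are 200 camera calls.

## Task

Lay the straightedge flat on the bench with its long working edge flush against the free long side of the stone blank that rests against the fence, roughly centred on it, and let go. Then, leaving the straightedge lying there, pick up the blank and hold it in the air in front of the inspection camera: centre of the nose face (the tall end) 100 mm straight out from the lens on its axis, nose face square to the lens and its sides not rolled. Finish still holding it steady there in the gripper; do not bump the camera or its stand, and leave the other things where they are.

Things in the scene. Friction and masses are not known exactly. Their poses are not given: they have to be found in the camera images.
- fence: low dark steel L fence fixed on the bench, 14 mm high. Origin on the bench at the middle of the front face of its long bar. x points away from the blank, through the bar (18 mm thick); the bar runs 150 mm along y. A stop for the blank's tail, also 14 mm high, reaches 22 mm to -x from the bar's face and covers y -75 to -57 mm.
- blank: loose pale stone blank, 0.36 kg, 103 x 30 mm. Tall part (x -30 to +50 mm) 50 mm high, ending in the flat nose face at x = +50; low tail tongue (x -30 to -53) 22 mm high. Origin on its underside; x along it towards the nose, y across (sides at +-15), z up. At the start it stands on the bench, its -y side within 2 mm of the fence bar, tail by the stop; its free long side is +y.
- nose (a point): centre of the blank's nose face (30 x 50 mm), 25 mm above its underside; axes as blank
- tail (a point): centre of the end of the blank's tongue, 11 mm above its underside; axes as blank
- straightedge: flat steel straightedge 160 x 55 x 6 mm, 0.22 kg, lying loose on the bench, black grip block on top. Origin at the centre of its underside; x along it, y across; the working edge is the +y long side (y = +27.5 mm). Grip: 28 mm along x, 14 mm along y, centred at x = 0, y = -12.5 mm (40 mm from the working edge), from 6 to 36 mm above the underside.
- edge (a point): middle of the straightedge's working edge, 3 mm above its underside; axes as straightedge
- focus (a point): point in the air 100 mm straight out from the inspection camera's lens, on its axis. x points from here into the lens (rising 30 degrees), y is level, z up and square to both: the blank's x, y, z should lie along these. Camera: grey box 75 x 46 x 44 mm, black lens 36 mm across, 34 mm long, on a post 20 mm thick, 354 mm high, looking 30 degrees down; its height varies.
- stand: foot of the camera stand, dark steel plate 110 x 110 x 14 mm fixed on the bench; origin on the bench under the post. The camera sits on its -x side and looks to its -x.
- dressing_stick: bystander: brick-red abrasive bar 130 x 26 x 20 mm, lying; origin at the centre of its underside, x along its length
- grit_jar: bystander: closed jar, 68 mm across, 90 mm high, origin at the centre of its underside
- spare_wheel: bystander: pale grinding wheel lying flat, 130 mm across, 22 mm thick, 24 mm bore, origin at the centre of its underside
Things that resemble listed ones, but are neither listed nor needed, are in the scene too. Leave any blue or white look-alike of the fence alone. Of the things that look like the straightedge, the middle-sized one is meant.

How it is judged:
By the outcome, as a careful person would: the job done as asked, in the order asked, and still so for the second after the job is handed in, while the arm keeps its last pose, push and grip.
It also fails if it takes over 54 s, if anything falls off the work surface, if the arm or the gripper's body presses on something with over 40 N, if the wrist force passes 120 N, or if a joint passes its speed limit or range.

## Working session

There is one attempt and no reset: what is moved stays moved. The work goes in short steps, each a Python script; the robot and the scene stay as the last script left them, time stands still between calls to the robot, and variables do not carry over. Pictures are saved under pics/ and viewed, at most 10 in all, crops included, and the job is handed in when it is done.

```bash
mkdir -p pics; python3 - <<'E'
from cell import r, optics
import numpy as np, cv2, pickle
d={}
for n in ["scene","side"]:
    im=optics.get_image(n); d[n]=im
    cv2.imwrite(f"pics/{n}0.png",cv2.resize(im["pixels"][:,:,::-1],(784,588),interpolation=cv2.INTER_CUBIC))
    print(n,im["fx"],im["cx"],im["D"],np.round(np.linalg.inv(im["camera_from_world"]),3).tolist())
pickle.dump(d,open("d0.pkl","wb"))
print(r.finger_overhang,r.current_t(),r.current_ee_rot(),r.current_tool_pos())
E
```

```text
scene 419.51958273143396 283.3883965145302 [-0.08159619  0.          0.          0.          0.        ] [[0.662, 0.495, -0.563, 1.198], [0.75, -0.451, 0.485, -0.516], [-0.014, -0.743, -0.669, 0.926], [0.0, 0.0, 0.0, 1.0]]
side 447.3783658214928 276.710154264115 [-0.00311117  0.          0.          0.          0.        ] [[-0.857, -0.391, 0.336, 0.041], [-0.515, 0.674, -0.529, 0.816], [-0.02, -0.627, -0.779, 1.231], [0.0, 0.0, 0.0, 1.0]]
0.022 0.1 [ 9.78978928e-01  2.03960790e-01 -5.19174679e-05 -5.01956608e-04] [ 0.21957305 -0.50395605  0.2278115 ]
```

View pics/scene0.png

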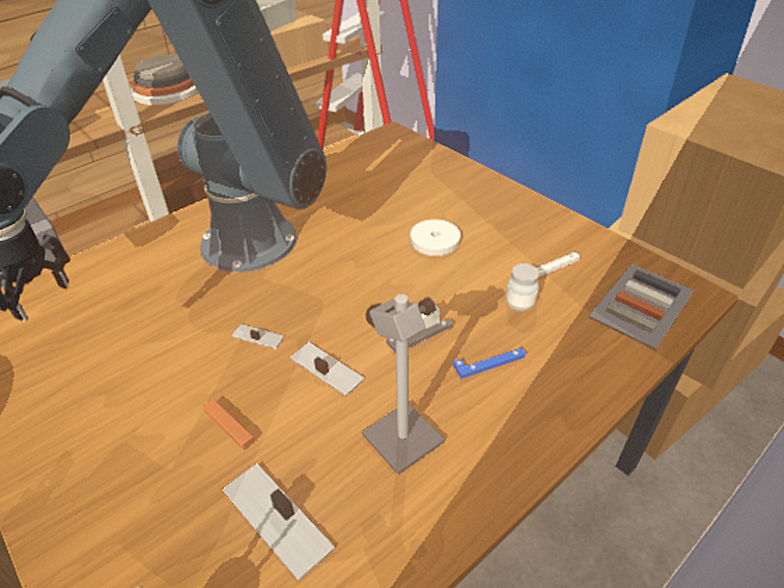

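View pics/side0.png

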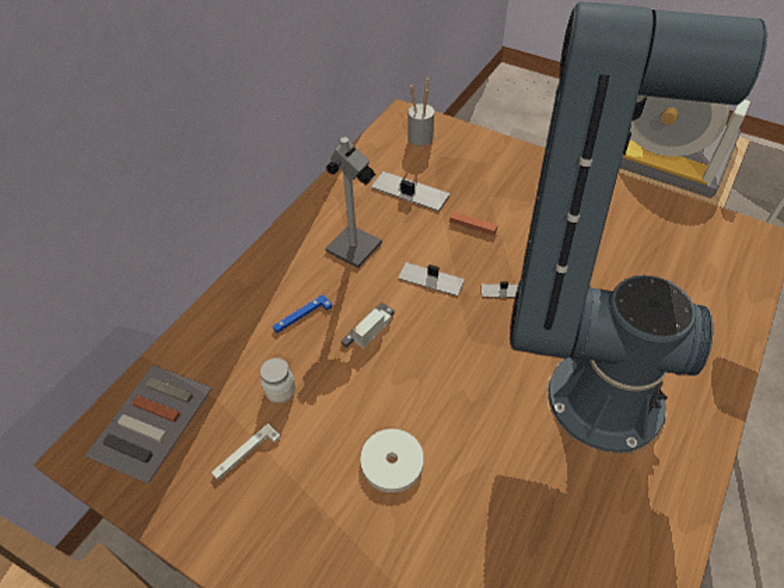

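The scene view shows three straightedges: small at (258,336), middle at (327,368) and large at (280,515). The middle one matches "middle-sized". In the side view they are at (500,290), (431,279) and (410,191). The blank, on the dark fence, is at side (368,327). The blue and white look-alikes of the fence are at side (302,314) and (245,452). Next I'll confirm these in a crop and measure from the depth image.

```bash
cat > h.py <<'E'
import numpy as np, cv2
def world(im,T=None):
    """HxWx3 world points from the depth image (T = world_from_camera)"""
    H,W=im["depth"].shape
    K=np.array([[im["fx"],0,im["cx"]],[0,im["fy"],im["cy"]],[0,0,1]])
    g=np.stack(np.meshgrid(np.arange(W),np.arange(H)),-1).reshape(-1,1,2).astype(np.float64)
    u=cv2.undistortPoints(g,K,np.array(im["D"])).reshape(H,W,2)
    z=im["depth"].astype(float)
    P=np.dstack([u[...,0]*z,u[...,1]*z,z,np.ones_like(z)])
    if T is None: T=np.linalg.inv(im["camera_from_world"])
    P=(P@T.T)[...,:3]; P[z==0]=np.nan
    return P
def rect(xy):
    (c,s,a)=cv2.minAreaRect((xy*1000).astype(np.float32)); return np.round(c,1),np.round(s,1),round(a,1)
E
python3 - <<'E'
from h import *; import pickle
d=pickle.load(open("d0.pkl","rb"))
s=4/5.6*1.0
for n,boxes in dict(side=dict(edges=((270,180),(390,220)),blank=((235,210),(290,255)),large=((260,120),(325,155)),cam=((225,90),(280,140))),
                    scene=dict(mid=((200,240),(265,285)),cam=((255,200),(330,255)))).items():
    im=d[n];P=world(im)
    for k,((x0,y0),(x1,y1)) in boxes.items():
        Q=P[y0:y1,x0:x1].reshape(-1,3); C=im["pixels"][y0:y1,x0:x1].reshape(-1,3).astype(int)
        ok=np.isfinite(Q[:,0])
        grey=ok&(C.max(1)-C.min(1)<45)
        h=np.histogram(Q[grey,2],bins=[-.02,-.004,.002,.004,.008,.012,.016,.02,.024,.034,.038,.046,.054,.1,.2,.3,.35,.4,.5])[0]
        print(n,k,h)
        for lo,hi in ((.003,.009),(.010,.018),(.019,.026),(.046,.056),(.3,.5)):
            m=grey&(Q[:,2]>lo)&(Q[:,2]<hi)
            if m.sum()>25: print("   ",lo,m.sum(),rect(Q[m,:2]),Q[m].mean(0).round(4))
a=d["side"]["pixels"][200:270,225:345]; b=d["side"]["pixels"][85:145,215:275]; c=d["scene"]["pixels"][195:255,250:330]
f=lambda x,w,h:cv2.resize(x,(w,h),interpolation=cv2.INTER_CUBIC)
cv2.imwrite("pics/c1.png",np.vstack([np.hstack([f(b,300,300),f(c,400,300)]),f(a,514,300)[:, :514] if 0 else np.hstack([f(a,514,300),np.zeros((300,186,3),np.uint8)])])[:,:,::-1])
E
```

```text
side edges [  9 214 198 313  62  24  14   7  34  10   3   0   0   0  20 148 371 214]
    0.003 446 (array([ 456.6, -118. ]), array([344.6, 140. ]), 36.0) [ 0.458  -0.1137  0.0055]
    0.01 46 (array([470.2, -99.9]), array([327.4, 106.5]), 42.0) [ 0.4772 -0.0723  0.0133]
    0.3 733 (array([216.7,  75.1]), array([ 39.7, 122.8]), 41.6) [0.199  0.0934 0.3793]
side blank [  2  20  11  36  62  63  42  31  46  17  48 167   3   0   0   0   0   0]
    0.003 55 (array([549.8, 104.9]), array([151. ,  54.2]), 84.0) [0.5441 0.1219 0.0065]
    0.01 122 (array([546.7, 106.2]), array([151.1,  51.9]), 82.0) [0.5476 0.0991 0.0138]
    0.019 53 (array([541.3, 102.4]), array([119.1,  39.9]), 79.8) [0.5341 0.1043 0.0223]
    0.046 170 (array([539.8, 120.2]), array([80.9, 31.9]), 80.1) [0.5404 0.1203 0.0496]
side large [  7  89  70 321 164  27   6  13  20   6  25  19   0   0  70   0   0   0]
    0.003 411 (array([ 706.2, -364. ]), array([216.7,  81.8]), 2.6) [ 0.7022 -0.3627  0.0062]
    0.01 94 (array([ 703.3, -358. ]), array([214.5,  72.7]), 3.6) [ 0.6993 -0.3536  0.0116]
side cam [  3  22  17  77  48 
[... 155 characters left out ...]
1 27 (array([ 778.7, -352.4]), array([62.5, 70. ]), 2.7) [ 0.7824 -0.3433  0.0121]
    0.3 422 (array([714.3, -83.7]), array([93.8, 68.9]), 60.4) [ 0.714  -0.0868  0.3193]
scene mid [  0  13  78 518 145   1   1   3   1   9   4   0   0   0   0   0   0   0]
    0.003 661 (array([ 466.7, -113.5]), array([222.2,  56.8]), 9.4) [ 0.5004 -0.1093  0.0062]
scene cam [  0   3   9  35  43 148  41  11  29   9  23  21   0   0 233 771  57   0]
    0.003 45 (array([569.3,  93.9]), array([147. ,  29.5]), 68.8) [0.5685 0.094  0.0062]
    0.01 209 (array([560.6, 100.5]), array([151.4,  36. ]), 75.3) [0.5646 0.1051 0.0142]
    0.3 828 (array([717.6, -87.1]), array([82.5, 84.5]), 88.0) [ 0.733  -0.1078  0.3224]
```

View pics/c1.png

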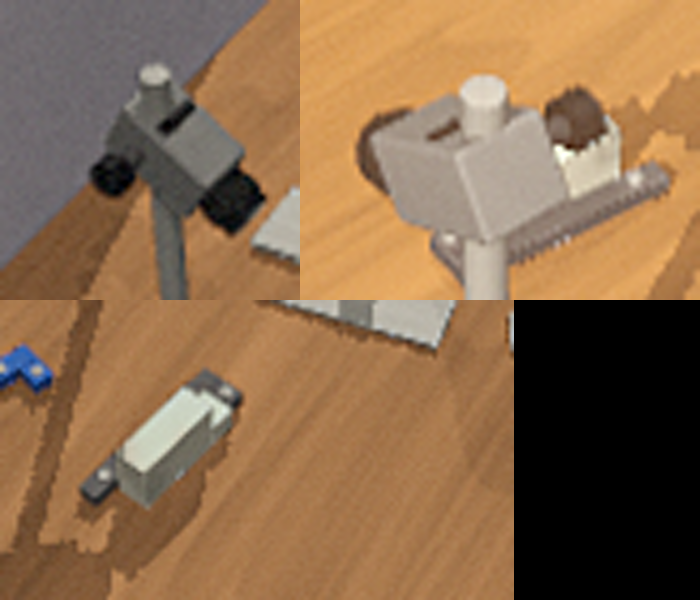

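The crop confirms that the blank (tall pale body, stop by its tail, dark bar beyond it) has its nose towards +y and its free side facing the robot. On the camera, the big lens at crop (233,200) points towards -x, and there is also a smaller knob on its side. Next I'll look from close by with the wrist camera.

```bash
python3 - <<'E'
from cell import r, optics
from h import *; import pickle
from scipy.spatial.transform import Rotation as R
def look(p,q,n):
    r.move_to(p,q)
    T=np.eye(4);T[:3,:3]=R.from_quat(r.current_ee_rot()).as_matrix();T[:3,3]=r.current_tool_pos()
    im=optics.get_image("wrist"); im["T"]=T@im["mount"]; pickle.dump(im,open(n+".pkl","wb")); return im
q=[1,0,0,0]
a=look([.44,-.12,.28],q,"w1")
print(np.round(a["mount"],3).tolist(),a["fx"])
b=look([.52,.09,.30],q,"w2")
# in front of the inspection camera, tool level-ish looking at +x
print(r.current_t(),r.current_tool_pos(),r.current_contact_force())
f=lambda x:cv2.resize(x,(400,300))
cv2.imwrite("pics/w12.png",np.hstack([f(a["pixels"]),f(b["pixels"])])[:,:,::-1])
for im in(a,b):
    P=world(im,im["T"]).reshape(-1,3); C=im["pixels"].reshape(-1,3).astype(int); P0=P
    g=np.isfinite(P[:,0])&(C.max(1)-C.min(1)<45)
    print(np.histogram(P[g,2],bins=np.arange(-.01,.06,.002))[0])
E
```

```text
[[-0.0, -0.945, -0.326, 0.084], [1.0, -0.0, 0.0, 0.001], [-0.0, -0.326, 0.945, -0.145], [0.0, 0.0, 0.0, 1.0]] 309.0647093879717
2.7333 [0.51984281 0.0885951  0.29982931] [ 0.02842998 -0.56518015 -0.21504976]
[   0    0    0   11  208  223 1369 4542 3177  782  471 2296  645  162
  153  483  185  119   48   47   44   73  228   82   35   22   29   22
  158 1346  330    1    0    0]
[   0    0    0   18  196  222  998 3200 1257  296  793 4856 1579  189
  249 3049 1474  129   88   82   83   93  210  108   62   68   81   85
  149 1129  355   64   68   75]
```

View pics/w12.png

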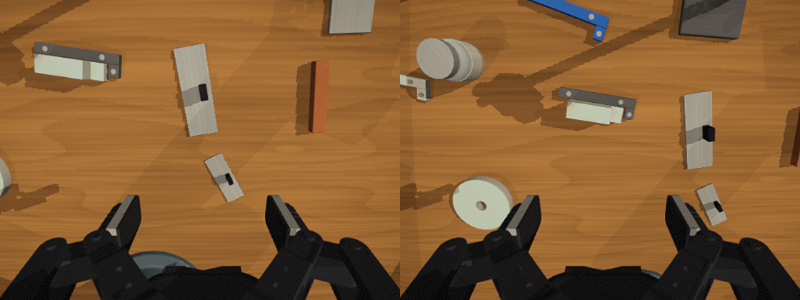

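The left wrist view shows the middle straightedge at (195,90) with its grip block on the right (-y) side, so its working edge faces +y. The blank is at (75,62), with the stop and tail to the right. I'll fit precise poses from both views, and the inspection camera from the fixed views.

```bash
python3 - <<'E'
from h import *; import pickle
d=pickle.load(open("d0.pkl","rb"))
def seg(im,P,box,lo,hi,sat):
    x0,y0,x1,y1=box; C=im["pixels"].astype(int); 
    m=(np.nan_to_num(P[...,2],nan=-1)>lo)&(np.nan_to_num(P[...,2],nan=9)<hi)&(C.max(2)-C.min(2)<sat)
    k=np.zeros_like(m);k[y0:y1,x0:x1]=1; m=(m&k).astype(np.uint8)
    m=cv2.morphologyEx(m,cv2.MORPH_CLOSE,np.ones((3,3)));m=cv2.morphologyEx(m,cv2.MORPH_OPEN,np.ones((3,3)))
    n,l,s,_=cv2.connectedComponentsWithStats(m); 
    if n<2: return None
    return P[l==1+np.argmax(s[1:,4])]
for n,bs in (("w1",dict(edge=(225,50,320,200),block=(260,100,310,150),blank=(30,45,180,125),fence=(30,45,180,125))),
             ("w2",dict(edge=(385,115,455,250),block=(410,160,450,205),blank=(215,110,335,185),fence=(205,110,340,185),foot=(385,0,500,60)))):
    im=pickle.load(open(n+".pkl","rb"));P=world(im,im["T"])
    for k,b in bs.items():
        lo,hi={"edge":(.0025,.012),"block":(.031,.041),"blank":(.045,.055),"fence":(.0095,.0185),"foot":(.0095,.0185)}[k]
        Q=seg(im,P,b,lo,hi,60)
        if Q is not None: print(n,k,len(Q),*rect(Q[:,:2]),np.median(Q[:,2]).round(4))
for n in("side","scene"):
    im=d[n];P=world(im)
    b=(265,280,325,345) if n=="scene" else (228,158,278,192)
    Q=seg(im,P,b,.010,.018,60)
    if Q is not None: print(n,"foot",*rect(Q[:,:2]))
# camera: planes in merged cloud
for n in("side","scene"):
    im=d[n];P=world(im); Q=P.reshape(-1,3);ok=np.isfinite(Q[:,0])&(np.linalg.norm(Q[:,:2]-[.715,-.09],axis=1)<.12)&(Q[:,2]>.2)
    Q=Q[ok];C=im["pixels"].reshape(-1,3)[ok].astype(int); print(n,len(Q),Q.min(0).round(3),Q.max(0).round(3))
    rng=np.random.default_rng(0);rest=np.arange(len(Q))
    for _ in range(4):
        best=None
        for _ in range(1500):
            i=rng.choice(rest,3,False);nn=np.cross(Q[i[1]]-Q[i[0]],Q[i[2]]-Q[i[0]]);L=np.linalg.norm(nn)
            if L<1e-5: continue
            nn/=L;m=np.abs((Q[rest]-Q[i[0]])@nn)<.002
            if best is None or m.sum()>best.sum(): best=m
        S=Q[rest[best]];c=S.mean(0);nn=np.linalg.svd(S-c)[2][2]
        print("  plane",len(S),nn.round(3),c.round(4),C[rest[best]].mean().round()); rest=rest[~best]
    dk=C.max(1)<70; print("  dark",dk.sum(),Q[dk].mean(0).round(4))
E
```

```text
w1 edge 4880 [nan nan] [0. 0.] 0.0 nan
w1 block 268 [ 497.5 -122.4] [28.1 12.3] 19.2 nan
w1 blank 1865 [540.1 113.6] [81.9 29.7] 81.0 nan
w1 fence 2196 [548.1 105.9] [159.9  44.8] 80.3 nan
w2 edge 3647 [ 494.3 -109.2] [159.9  54.4] 9.1 nan
w2 block 215 [ 497. -121.] [28.3 12.2] 15.6 nan
w2 blank 1461 [537.  114.2] [75.9 30.2] 74.8 nan
w2 fence 1782 [552.7 100.4] [149.2  39.8] 80.8 nan
w2 foot 4300 [ 681.4 -113.7] [ 53.  122.2] 24.4 nan
side foot [727.5 -99.2] [112.1 111.2] 86.8
scene foot [ 728.6 -107.7] [106.8 114.6] 82.2
side 701 [ 0.65  -0.124  0.201] [ 0.755 -0.04   0.357]
  plane 154 [-0.526  0.152  0.837] [ 0.6957 -0.0947  0.3109] 82.0
  plane 131 [ 0.01   1.    -0.002] [ 0.7102 -0.0787  0.2995] 73.0
  plane 92 [-0.605  0.429  0.671] [ 0.7024 -0.0827  0.312 ] 65.0
  plane 66 [ 0.167  0.986 -0.005] [ 0.7127 -0.0908  0.2658] 87.0
  dark 221 [ 0.6963 -0.0786  0.2988]
scene 1293 [ 0.65  -0.129  0.2  ] [ 0.76  -0.047  0.356]
  plane 364 [ 0.849 -0.06   0.526] [ 0.7463 -0.1066  0.3235] 170.0
  plane 279 [ 0.079  0.997 -0.002] [ 0.7133 -0.1259  0.3034] 149.0
  plane 179 [-0.74   0.673 -0.002] [ 0.7347 -0.1095  0.2641] 182.0
  plane 131 [ 0.552 -0.005 -0.834] [ 0.6926 -0.1069  0.3136] 131.0
  dark 0 [nan nan nan]<stdin>:37: RuntimeWarning: Mean of empty slice.
  ret = um.true_divide(
```

```bash
python3 - <<'E'
from cell import r, optics
from h import *; import pickle
from scipy.spatial.transform import Rotation as R
r.move_to([.60,-.10,.45],[1,0,0,0])
T=np.eye(4);T[:3,:3]=R.from_quat(r.current_ee_rot()).as_matrix();T[:3,3]=r.current_tool_pos()
im=optics.get_image("wrist"); im["T"]=T@im["mount"]; pickle.dump(im,open("w3.pkl","wb"))
cv2.imwrite("pics/w3.png",im["pixels"][:,:,::-1]); print(r.current_t())
E
cat > camfit.py <<'E'
from h import *; import pickle
from scipy.optimize import least_squares
from scipy.spatial.transform import Rotation as R
d=pickle.load(open("d0.pkl","rb")); w=pickle.load(open("w3.pkl","rb"))
def cloud(P):
    Q=P.reshape(-1,3);Q=Q[np.isfinite(Q[:,0])]
    return Q[(np.linalg.norm(Q[:,:2]-[.705,-.095],axis=1)<.1)&(Q[:,2]>.22)&(Q[:,2]<.37)]
cl={"side":cloud(world(d["side"])),"scene":cloud(world(d["scene"])),"w3":cloud(world(w,w["T"]))}
def frame(p): # x into lens
    return R.from_euler("ZY",[p[3],-np.pi/6]).as_matrix()
def box(q,h):
    a=np.abs(q)-h; return np.linalg.norm(np.maximum(a,0),axis=1)+np.minimum(a.max(1),0)
def sdf(p,Q):
    L=(Q-p[:3])@frame(p)          # origin lens front centre
    b=box(L-[.034+.0375,0,0],np.array([.0375,.023,.022]))
    rr=np.hypot(L[:,1],L[:,2]);a=np.c_[rr-.018,np.abs(L[:,0]-.017)-.017]
    c=np.linalg.norm(np.maximum(a,0),axis=1)+np.minimum(a.max(1),0)
    e=R.from_euler("z",p[3]).as_matrix()
    M=(Q-p[:3])@e; post=np.maximum(np.hypot(M[:,0]-p[4],M[:,1])-.010,0)
    return np.where(np.abs(b)<np.abs(c),b,c),post
def res(p,Q):
    s,post=sdf(p,Q); return np.where(np.abs(s)<np.abs(post),s,post)
def fit(Q):
    b=None
    for y0 in(-.1,0.,.1):
        s=least_squares(res,[.65,-.1,.262,y0,.09],args=(Q,),loss="cauchy",f_scale=.0015)
        if b is None or s.cost<b.cost:b=s
    return b
if __name__=="__main__":
    for k in (*cl,"all"):
        Q=np.vstack(list(cl.values())) if k=="all" else cl[k]
        s=fit(Q);e=np.abs(res(s.x,Q))
        print(k,len(Q),s.x.round(4),"yawdeg",np.degrees(s.x[3]).round(2),np.percentile(e,[50,80,90]).round(4))
E
python3 camfit.py
```

```text
3.7833
side 677 [ 0.6553 -0.0985  0.2652 -0.0355  0.0706] yawdeg -2.03 [0.0013 0.0035 0.0077]
scene 1240 [ 0.6543 -0.1001  0.2663 -0.0512  0.0756] yawdeg -2.93 [0.0005 0.0015 0.012 ]
w3 7605 [ 0.6538 -0.1009  0.265  -0.0378  0.0726] yawdeg -2.17 [0.0006 0.0018 0.0125]
all 9522 [ 0.654  -0.1005  0.2651 -0.0401  0.0738] yawdeg -2.3 [0.0007 0.0021 0.0122]
```

View pics/w3.png

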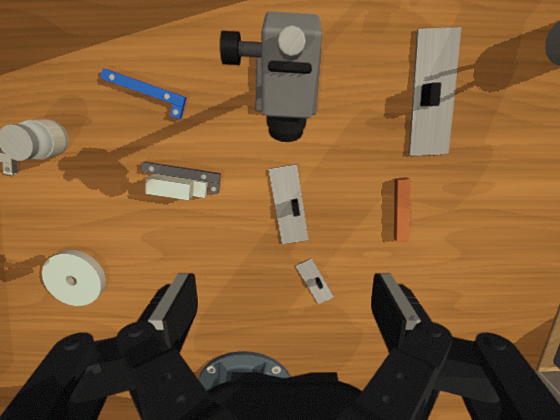

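The picture shows the inspection camera from above: lens at (285,128) pointing down the image (-x), side knob at (232,47). The fits agree within about 1.5 mm: lens front at (0.654,-0.1005,0.265), yaw -2.3°. Next I'll fit the blank, fence and straightedge the same way and check the arm can reach every pose.

```bash
cat > fit2.py <<'E'
from h import *; import pickle
from scipy.optimize import least_squares
from scipy.spatial.transform import Rotation as R
def box(q,c,h):
    a=np.abs(q-np.array(c))-np.array(h); return np.linalg.norm(np.maximum(a,0),axis=1)+np.minimum(a.max(1),0)
def loc(p,Q): return (Q-[p[0],p[1],0])@R.from_euler("z",p[2]).as_matrix()
def blank(p,Q):
    L=loc(p,Q); return np.minimum(box(L,(.010,0,.025),(.040,.015,.025)),box(L,(-.0415,0,.011),(.0115,.015,.011)))
def fence(p,Q):
    L=loc(p,Q); return np.minimum(box(L,(.009,0,.007),(.009,.075,.007)),box(L,(-.011,-.066,.007),(.011,.009,.007)))
def edge(p,Q):
    L=loc(p,Q); return np.minimum(box(L,(0,0,.003),(.080,.0275,.003)),box(L,(0,-.0125,.021),(.014,.007,.015)))
def crop(Q,c,rad,lo=.003):
    Q=Q.reshape(-1,3);Q=Q[np.isfinite(Q[:,0])]
    return Q[(np.linalg.norm(Q[:,:2]-c,axis=1)<rad)&(Q[:,2]>lo)&(Q[:,2]<.06)]
def amin(*a):
    a=np.array(a);return a[np.abs(a).argmin(0),np.arange(a.shape[1])]
ls=lambda f,x0:least_squares(f,x0,loss="cauchy",f_scale=.001)
def fit_bf(Q,b0=(.538,.104,1.405),f0=(.56,.105,-.166)):
    s=ls(lambda p:amin(blank(p[:3],Q),fence(p[3:],Q)),[*b0,*f0]);return s.x
def fit_e(Q,e0=(.494,-.109,.16)):
    return ls(lambda p:edge(p,Q),e0).x
E
python3 - <<'E'
from fit2 import *
d=pickle.load(open("d0.pkl","rb"));W={n:pickle.load(open(n+".pkl","rb")) for n in("w1","w2","w3")}
Ps={n:world(w,w["T"]) for n,w in W.items()}; Ps.update({n:world(d[n]) for n in d})
for n,P in Ps.items():
    Q=crop(P,[.545,.105],.10); p=fit_bf(Q); p2=p.copy();p2[[2,5]]=np.degrees(p[[2,5]]); print(n,len(Q),"bf",p2.round(4),np.median(np.abs(amin(blank(p[:3],Q),fence(p[3:],Q)))).round(4))
    Q=crop(P,[.495,-.109],.09); p=fit_e(Q);e=np.median(np.abs(edge(p,Q))); p[2]=np.degrees(p[2]); print("   edge",p.round(4),e.round(4))
from cell import r
def down(yaw): return (R.from_euler("z",yaw)*R.from_matrix(np.diag([1.,-1,-1]))).as_quat()
D=np.radians
for nm,p,q in [("ge",[.4965,-.1215,.031],down(D(9))),("ge180",[.4965,-.1215,.031],down(D(189)))]+[(f"place{a}",[.48,.1,.031],down(D(a))) for a in(-99.5,80.5)]+[(f"gb{a}",[.54,.105,.041],down(D(a))) for a in(-99.5,80.5)]:
    j=r.inverse_kinematics(p,q);print(nm,None if j is None else np.round(j,2))
Rb=R.from_euler("ZY",[D(-2.3),-np.pi/6]); lens=np.array([.654,-.1005,.265]); o=lens-Rb.apply([.15,0,.025])
for k in(0,180):
    q=(Rb*R.from_matrix(np.diag([1.,-1,-1]))*R.from_euler("z",k,degrees=True)).as_quat(); t=o+Rb.apply([.002,0,.041])
    j=r.inverse_kinematics(t,q);print("focus",k,t.round(3),None if j is None else np.round(j,2))
E
```

```text
w1 4908 bf [ 0.539   0.1039 81.5575  0.5543  0.0999 -8.9695] 0.0007
   edge [ 0.4941 -0.1088  9.6778] 0.0007
w2 3775 bf [ 0.5391  0.1052 80.6724  0.5547  0.1009 -9.2529] 0.0006
   edge [ 0.4945 -0.1096  9.4979] 0.0006
w3 2148 bf [ 0.5387  0.1032 80.7661  0.5543  0.0992 -9.2603] 0.0005
   edge [ 0.4941 -0.109   9.2181] 0.0007
scene 493 bf [ 0.5393  0.1033 81.4841  0.5558  0.102  -9.1554] 0.0016
   edge [ 0.4951 -0.1085  9.6211] 0.0013
side 671 bf [ 0.5401  0.1082 80.789   0.5588  0.1044 -6.9126] 0.0017
   edge [ 0.4962 -0.1048  8.2801] 0.0016
ge [-0.33  0.58  1.89 -0.    0.67  1.08]
ge180 [-0.33  0.58  1.89 -0.    0.67 -2.06]
place-99.5 [ 0.11  0.56  1.94 -0.    0.65 -2.87]
place80.5 [ 0.11  0.56  1.94 -0.    0.65  0.28]
gb-99.5 None
gb80.5 [ 0.11  0.61  1.78 -0.    0.75  0.27]
focus 0 [ 0.518 -0.095  0.205] [-0.35  0.15  2.09  0.38  0.42  0.96]
focus 180 [ 0.518 -0.095  0.205] [-0.35  0.15  2.09  0.38  0.42 -2.18]
```

Everything is reachable. I'll grasp the straightedge with tool yaw 189.4°, so that placing it ends at yaw 80.9°.

```bash
cat >> fit2.py <<'E'
D=np.radians
def down(yaw): return (R.from_euler("z",yaw)*R.from_matrix(np.diag([1.,-1,-1]))).as_quat()
FY=D(-9.1); XF=np.array([np.cos(FY),np.sin(FY),0]); B=np.array([.539,.104,0])   # fence x dir, blank origin
def look(r,optics,n):
    T=np.eye(4);T[:3,:3]=R.from_quat(r.current_ee_rot()).as_matrix();T[:3,3]=r.current_tool_pos()
    im=optics.get_image("wrist"); im["T"]=T@im["mount"]; pickle.dump(im,open(n+".pkl","wb")); return im
E
python3 - <<'E'
from fit2 import *; from cell import r,optics
q=down(D(189.4)); g=np.array([.4962,-.1213,.031])
r.move_to(g+[0,0,.09],q); r.set_gripper(.5,40); r.move_linear(g,vel=.12); print("down",r.current_tool_pos(),r.current_contact_force())
r.set_gripper(0,40); print("grip",r.current_opening(),r.current_finger_force(),r.current_contact_force())
r.move_linear(g+[0,0,.07],vel=.12)
q2=down(D(80.9))
t=B-XF*(.015+.040+.006); t[2]=.101     # 6 mm short of the blank
r.move_to(t,q2); print(r.current_t(),r.current_opening(),r.current_contact_force(),t)
im=look(r,optics,"w4"); cv2.imwrite("pics/w4.png",im["pixels"][:,:,::-1])
Q=crop(world(im,im["T"]),t[:2]+XF[:2]*.08,.09); p=fit_bf(Q); print(p.round(4),np.degrees(p[[2,5]]).round(2),len(Q))
E
```

```text
down [ 0.49661759 -0.12141601  0.03156192] [ 0.17688994 -0.52174808  0.51405545]
grip 0.13236409437429597 39.01526212692261 [-1.27173293  1.98306547  4.97207113]
11.1917 0.12963417091962734 [-0.50600715 -1.14660898 -0.78869463] [0.47876776 0.11364764 0.101     ]
[ 0.539   0.1038  1.4095  0.5542  0.0997 -0.1648] [80.76 -9.44] 8271
```

View pics/w4.png

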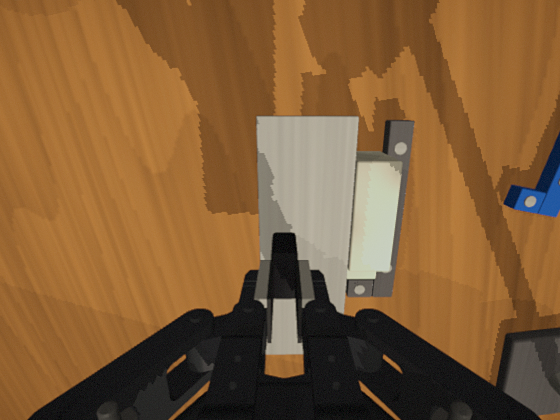

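The wrist picture shows the straightedge held level, spanning (258–358, 117–350). Its working edge is parallel to the blank, which is at (378,215). Next I'll check its yaw in the hand, lower it, and slide it to contact.

```bash
python3 - <<'E'
from fit2 import *; from cell import r,optics
im=pickle.load(open("w4.pkl","rb")); P=world(im,im["T"]).reshape(-1,3);P=P[np.isfinite(P[:,0])]
tcp=np.array([.47877,.11365]); m=(P[:,2]>.065)&(P[:,2]<.085)&(np.linalg.norm(P[:,:2]-tcp,axis=1)<.12)&((P[:,1]-tcp[1])>.02)
Q=P[m]; print("plate z",np.median(Q[:,2]).round(4)); Q=Q-[0,0,np.median(Q[:,2])-.006]
e=fit_e(Q,(tcp[0]+.0125,tcp[1],D(-99.1))); print(e.round(4),np.degrees(e[2]).round(2))
A=np.c_[Q[:,:2]-tcp,np.ones(len(Q))]; print("tilt",np.linalg.lstsq(A,Q[:,2],rcond=None)[0][:2].round(4))
dy=D(-99.15)-e[2]; dy=(dy+np.pi)%(2*np.pi)-np.pi
print("yaw corr deg",np.degrees(dy))
if abs(dy)>D(3): raise SystemExit
q2=down(D(80.9)+dy*(abs(dy)>D(.3)))
t=B-XF*(.061); t[2]=.040
r.move_linear(t,rot=q2,vel=.12); f0=r.current_contact_force(); print(f0)
for z in np.arange(.034,.0285,-.0007):
    t[2]=z; r.move_linear(t,vel=.02); f=r.current_contact_force()-f0
    if f[2]>2: break
print("bench",r.current_tool_pos(),f); t[2]+=.0002
r.move_linear(t,vel=.02); f0=r.current_contact_force()
for i in range(14):
    t=t+XF*.0008; r.move_linear(t,vel=.02); f=r.current_contact_force()-f0; print(i,(-f@XF).round(2),f[2].round(2),end="; ")
    if -f@XF>10: break
print(r.current_tool_pos(),r.current_t(),((r.current_tool_pos()-B)@XF))
E
```

```text
plate z 0.0744
[ 0.4898  0.1098 -1.7339] -99.35
tilt [-0.009  -0.0024]
yaw corr deg 0.19503313672023068
[-0.10047637  0.02014832 -2.12939273]
bench [0.47887975 0.11368513 0.03168273] [-3.690502   -0.45926503  9.20650385]
0 3.75 2.5; 1 3.59 4.44; 2 5.21 4.0; 3 4.82 4.25; 4 4.68 4.42; 5 4.63 3.64; 6 4.68 3.91; 7 5.37 3.31; 8 4.52 3.89; 9 6.93 5.75; 10 7.88 6.38; 11 10.79 9.82; [0.48618117 0.11234542 0.03153463] 16.6 -0.05347393243487703
```

```bash
python3 - <<'E'
from fit2 import *; from cell import r,optics
r.set_gripper(.30); p=np.array(r.current_tool_pos())
r.move_linear(p+[0,0,.06],vel=.08)
r.move_linear(p+[-.01,-.0,.20],vel=.2)
im=look(r,optics,"w5"); c=im["pixels"][60:400,200:480]; cv2.imwrite("pics/w5.png",cv2.resize(im["pixels"],(784,588),interpolation=cv2.INTER_CUBIC)[:,:,::-1])
P=world(im,im["T"]); Q=crop(P,[.53,.11],.12)
s=ls(lambda p:amin(blank(p[:3],Q),fence(p[3:6],Q),edge(p[6:],Q)),[.5395,.104,D(80.9),.5545,.1003,FY,.499,.110,D(-99.1)]).x
print("blank",s[:3].round(4),np.degrees(s[2]).round(2),"fence",s[3:6].round(4),np.degrees(s[5]).round(2),"edge",s[6:].round(4),np.degrees(s[8]).round(2),r.current_t())
em=R.from_euler("z",s[8]).apply([0,.0275,0])[:2]+s[6:8]; print("edge mid in blank",R.from_euler("z",-s[2]).apply([*(em-s[:2]),0])*1000)
print("blank side to fence face mm",(s[:2]-s[3:5])@[np.cos(s[5]),np.sin(s[5])]*1000+15)
E
```

```text
blank [0.5393 0.1038 1.4082] 80.69 fence [ 0.5537  0.1    -0.1622] -9.29 edge [ 0.4977  0.1087 -1.7241] -98.78 18.6917
edge mid in blank [-1.64111761 14.37594362  0.        ]
blank side to fence face mm 0.13893783742967258
```

View pics/w5.png

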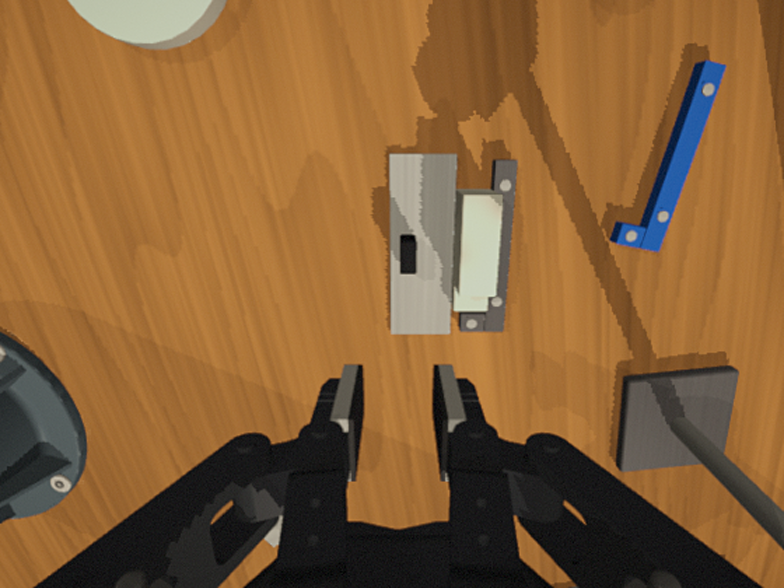

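```bash
python3 - <<'E'
from h import *; import pickle
im=pickle.load(open("w5.pkl","rb")); cv2.imwrite("pics/w5c.png",cv2.resize(im["pixels"][105:245,270:380],None,fx=4.2,fy=4.2,interpolation=cv2.INTER_CUBIC)[:,:,::-1])
E
```

```text
(no output)
```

View pics/w5c.png

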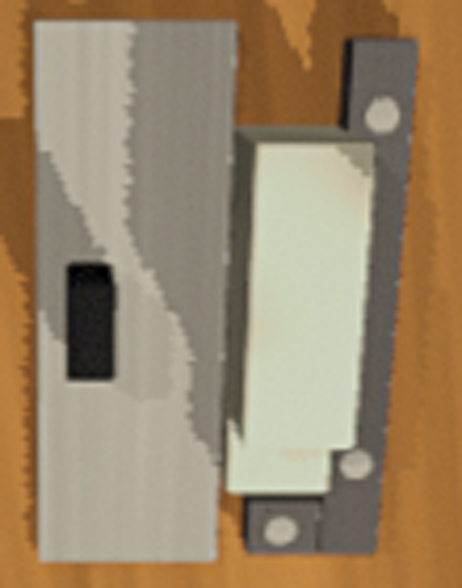

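The crop shows the working edge (seam from (237,130) to (220,490)) against the blank along its full length. The line slopes make it parallel to the fence to about 0.1°, and it is centred to about 2 mm. Now the blank: close gently first, and check the side force before lifting.

```bash
python3 - <<'E'
from fit2 import *; from cell import r,optics
XB=np.array([-XF[1],XF[0],0]); q=down(D(80.9))
c=np.array([.5393,.1038,0])+XF*.0005+XB*.002; c[2]=.041
r.move_to(c+[0,0,.10],q); r.set_gripper(.52,20)
f0=r.current_contact_force()
r.move_linear(c,vel=.12); print("down",(r.current_contact_force()-f0).round(2),(r.current_tool_pos()-c).round(4))
f0=r.current_contact_force()
r.set_gripper(0,20); f=r.current_contact_force()-f0
print("grip",r.current_opening(),r.current_finger_force(),f.round(2),"along fence x",(f@XF).round(2),r.current_t())
E
```

```text
down [ 0.51 -0.15  0.97] [0.0004 0.     0.0006]
grip 0.3432639724432811 20.53411602973938 [-1.77  0.13  7.43] along fence x -1.77 20.7833
```

```bash
python3 - <<'E'
from fit2 import *; from cell import r,optics
XB=np.array([-XF[1],XF[0],0])
r.set_gripper(0,60); p=np.array(r.current_tool_pos()); off=np.array([(p-[.5393,.1038,0])@XB,0,p[2]]); print("off",off)
Rt=R.from_quat(r.current_ee_rot()); Rbl=R.from_euler("z",D(80.9)); rel=(Rbl.inv()*Rt)
pickle.dump((off,rel.as_quat()),open("grip.pkl","wb"))
r.move_linear(p+[0,0,.02],vel=.04); r.move_linear(p+[0,0,.13],vel=.15)
print(r.current_opening(),r.current_finger_force(),r.current_contact_force().round(1) if hasattr(r.current_contact_force(),'round') else r.current_contact_force())
Rb=R.from_euler("ZY",[D(-2.3),-np.pi/6]); lens=np.array([.654,-.1005,.265])
def goal(standoff): return lens-Rb.apply([.05+standoff,0,.025])+Rb.apply(off)
q=(Rb*rel).as_quat()
r.move_to(goal(.16),q); r.move_linear(goal(.10),vel=.08); r.sleep(.3)
print(r.current_t(),(r.current_tool_pos()-goal(.10)).round(4),np.degrees((R.from_quat(r.current_ee_rot())*R.from_quat(q).inv()).as_rotvec()).round(2),r.current_finger_force())
d={n:optics.get_image(n) for n in("side","scene")};w=look(r,optics,"w6");pickle.dump(d,open("d1.pkl","wb"))
f=lambda x,w,h:cv2.resize(x,(w,h),interpolation=cv2.INTER_CUBIC)
cv2.imwrite("pics/fin.png",np.vstack([np.hstack([f(d["side"]["pixels"][90:290,190:390],300,300),f(d["scene"]["pixels"][170:330,200:420],412,300)]),np.hstack([f(w["pixels"],400,300),np.zeros((300,312,3),np.uint8)])])[:,:,::-1])
E
```

```text
off [0.00213221 0.         0.04211294]
0.32448568876974637 59.41336154937744 [ 0.7  0.4 -3.9]
24.625 [-0.0002 -0.     -0.0001] [ 0.    0.01 -0.01] 59.46254789829254
```

View pics/fin.png

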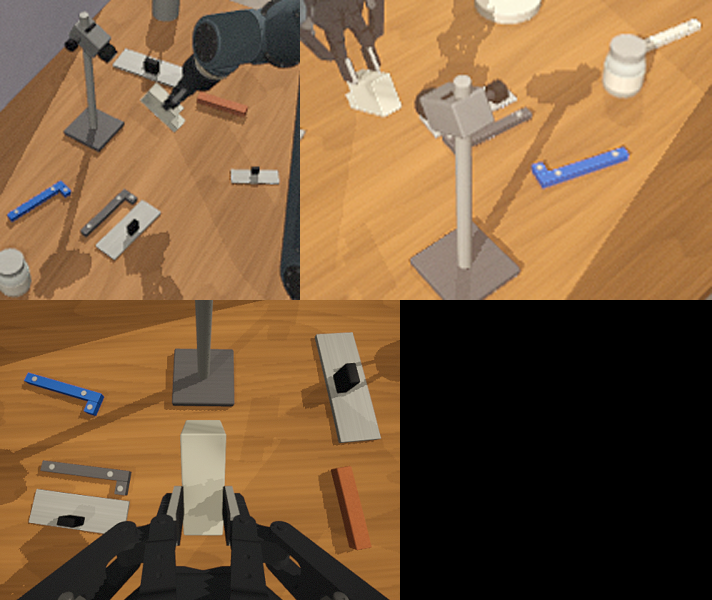

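The pictures show the blank held in front of the lens and the straightedge still lying by the fence. I'll measure the held pose with a 6-DOF fit.

```bash
cat > held.py <<'E'
from fit2 import *
off,rel=pickle.load(open("grip.pkl","rb")); rel=R.from_quat(rel)
def bl(L): return np.minimum(box(L,(.010,0,.025),(.040,.015,.025)),box(L,(-.0415,0,.011),(.0115,.015,.011)))
Rb=R.from_euler("ZY",[D(-2.3),-np.pi/6]); lens=np.array([.654,-.1005,.265]); o=lens-Rb.apply([.15,0,.025])
def fitheld(Q,C):
    # expected-blank-frame points; keep those near and pale; drop pads
    L=Rb.inv().apply(Q-o); s=(np.abs(bl(L))<.008)&(C.max(1)>100)&(C.max(1)-C.min(1)<60); L=L[s]
    f=lambda p:bl(R.from_rotvec(p[3:]).inv().apply(L-p[:3]))
    x=least_squares(f,np.zeros(6),x_scale=[.001]*3+[.02]*3,loss="cauchy",f_scale=.001).x
    n=x[:3]+R.from_rotvec(x[3:]).apply([.05,0,.025])-[.05,0,.025]
    return len(L),"nose err mm (blank axes)",(n*1000).round(1),"rot deg",np.degrees(x[3:]).round(2),np.median(np.abs(f(x))).round(4)
if __name__=="__main__":
    d=pickle.load(open("d1.pkl","rb"));w=pickle.load(open("w6.pkl","rb"))
    for n,im,T in(("w",w,w["T"]),("scene",d["scene"],None),("side",d["side"],None)):
        P=world(im,T).reshape(-1,3);k=np.isfinite(P[:,0]);print(n,*fitheld(P[k],im["pixels"].reshape(-1,3)[k].astype(int)))
    P=world(w,w["T"]);Q=crop(P,[.53,.11],.12)
    s=ls(lambda p:amin(fence(p[:3],Q),edge(p[3:],Q)),[.5545,.1003,FY,.4985,.110,D(-99.1)]).x; print("fence",s[:3].round(4),"edge",s[3:].round(4),np.degrees(s[[2,5]]).round(2))
    import camfit
    for n in d:
        Q=camfit.cloud(world(d[n])); Q=Q[(Q-lens)@Rb.as_matrix()[:,0]>-.01]; print(n,"cam",camfit.fit(Q).x.round(4))
E
python3 held.py
```

```text
w 9398 nose err mm (blank axes) [ 0.  -0.6 -0.9] rot deg [-0.21  0.49 -0.02] 0.0003
scene 532 nose err mm (blank axes) [0.9 0.6 0.3] rot deg [ 0.1   0.54 -0.01] 0.0006
side 396 nose err mm (blank axes) [ 1.2  2.9 -1.5] rot deg [-1.58  0.33 -0.39] 0.0013
fence [ 0.554   0.1003 -0.1526] edge [ 0.4971  0.1089 -1.7307] [ -8.74 -99.16]
side cam [ 0.6564 -0.0973  0.2657 -0.052   0.07  ]
scene cam [ 0.6543 -0.1003  0.2663 -0.0481  0.0757]
```

```bash
python3 - <<'E'
from fit2 import *; from held import *
import camfit
for n in("w6","w2"):
    w=pickle.load(open(n+".pkl","rb"));P=world(w,w["T"]);Q=P.reshape(-1,3);Q=Q[np.isfinite(Q[:,0])];Q=Q[(np.linalg.norm(Q[:,:2]-[.728,-.104],axis=1)<.1)&(Q[:,2]>.006)&(Q[:,2]<.02)]
    s=ls(lambda p:box(loc(p,Q),(0,0,.007),(.055,.055,.007)),[.728,-.104,-.05]).x;print(n,len(Q),s.round(4),np.degrees(s[2]).round(2))
# camera fit with knob removed (|y|<30 mm)
X=lens
for k,Q in camfit.cl.items():
    L=(Q-lens)@Rb.as_matrix(); Q=Q[(np.abs(L[:,1])<.028)&(L[:,0]>-.01)&(np.abs(L[:,2])<.028)]; s=camfit.fit(Q).x; print(k,len(Q),s.round(4),np.degrees(s[3]).round(2))
E
```

```text
w6 6045 [ 0.7277 -0.1042 -0.0556] -3.18
w2 4378 [ 0.7276 -0.1059 -0.0502] -2.88
side 507 [ 0.6553 -0.0983  0.2651 -0.044   0.0569] -2.52
scene 879 [ 0.6542 -0.1     0.2663 -0.0532  0.0928] -3.05
w3 5979 [ 0.6538 -0.101   0.265  -0.0484  0.0828] -2.77
```

The camera yaw comes out at -2.85°. I'll make one small correction and then hand in.

```bash
python3 - <<'E'
from held import *; from cell import r,optics
Ra=Rb*R.from_rotvec(D(np.array([-.1,.5,0]))); na=lens-Rb.apply([.1,0,0])+Rb.apply([.0004,-.0002,-.0005])
R2=R.from_euler("ZY",[D(-2.85),-np.pi/6]); n2=np.array([.6541,-.1006,.2654])-R2.apply([.1,0,0])
G=R2*Ra.inv(); p=n2+G.apply(np.array(r.current_tool_pos())-na); q=(G*R.from_quat(r.current_ee_rot())).as_quat()
r.move_linear(p,rot=q,vel=.02); r.sleep(.5)
print((r.current_tool_pos()-p).round(4),np.abs(r.current_qvel()).max(),r.current_finger_force(),r.current_t())
r.hand_in()
E
```

```text
[ 0. -0.  0.] 0.0011424663622407799 59.46471691131592 25.525
the job is handed in; nothing more can be done
```

The job is handed in at 25.5 s: the straightedge lies flush against where the blank stood (within about 1 mm). The blank is held steady with its nose face 100 mm from the lens, on axis and square to it (measured within about 1 mm and 0.5° before a last small correction).

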